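Close the sample jar and carry the ball tray to the shaker

TASK

Put the matching (larger) knobbed lid fully down on the open sample jar of the carrier tray standing on the bench, let go of it, then lift the tray by its bar handle and carry it level, without the loose steel ball leaving its shallow pocket or the lid coming off, to the orbital shaker. Finish while still holding the tray there by its handle, still and level, over the middle of the shaker's platform and lined up lengthwise with it, about 5 cm above it and touching nothing; do not put it down or let go. Leave everything else on the bench where it is.

Things in the scene. Friction and masses are not known exactly. Their poses are not given: they have to be found in the camera images.
- tray: Loose aluminium carrier tray on the bench: plate 100 (x) x 240 (y) x 4 mm, about 0.42 kg (varies); with lid and ball it balances about 10 mm from its handle's middle, towards the jar. Origin: centre of the plate's underside; z up, y along its length towards the jar. Fixed on it: an open jar at y = +75 mm, a bar handle over the middle, a ball pocket at y = -75 mm.
- jar_mouth (a point): Centre of the mouth of the tray's white sample jar, at rim height (tray frame: 0, 75, 40 mm); axes as the tray's. Jar: outer diameter 64, inner 57 mm, inside depth 32 mm, with a 12 mm thick, 26 mm wide pellet in it.
- tray_handle (a point): Centre of the tray's bar handle (tray frame: 0, 0, 84 mm). The bar is 12 mm thick (tray x), 60 mm long (tray y), 24 mm high (72 to 96 mm above the tray's underside), carried on two 10 mm round posts 23 mm either side of its middle.
- pocket (a point): Where the centre of the ball is when it sits in the middle of its pocket (tray frame: 0, -75, 19 mm). The pocket is a ring on the plate, 28 mm inside, with a rim only 3 mm high: the ball has about 5 mm of play and rolls out if the tray is tipped or jerked.
- ball_center (a point): Centre of the loose steel ball, 30 mm in diameter, about 0.11 kg, that lies in the tray's pocket. It rolls freely; its orientation means nothing.
- lid: The jar's loose white lid, 60 g, right way up on the bench. Origin: centre of its underside, z up. From below: round plug 51 mm in diameter, 8 mm high, that goes into the jar (3 mm play all round); flange 68 mm in diameter, 8 to 13 mm up, that rests on the jar's rim; cylindrical knob 22 mm in diameter, 13 to 41 mm up.
- lid_seat (a point): Point on the lid's axis at the flange's underside, 8 mm above its origin; it meets jar_mouth when the lid is fully on.
- shaker: Compact orbital shaker, fixed to the bench: white housing 200 (x) x 240 (y) mm, steel platform 190 (x) x 260 (y) mm on top with a rubber mat 76 mm above the bench and a steel lip along each long edge, up to 84 mm. Origin: centre of the underside; z up, y along the platform's length.
- platform (a point): Centre of the platform, on the rubber mat, 76 mm above the bench. Axes as the shaker's.
- small_lid: A smaller lid of the same form, 44 mm in diameter, plug 32 mm, for some other jar. Leave alone. Origin: centre of its underside.
- stopper: Black rubber stopper, 28 mm in diameter, 26 mm high, between the two lids. Leave alone. Origin: underside.
- beaker: Glass beaker, 70 mm in diameter, 85 mm high, beyond the work. Leave alone. Origin: underside.
- spatula: Thin steel laboratory spatula 130 mm long, 6 mm high, lying beyond the work. Leave alone. Origin: underside.
- reagent_jar: Closed white jar, 64 mm in diameter, 70 mm high, beyond the work. Leave alone. Origin: underside.
Mind the look-alikes: they are no part of the job. What is shaped like the lid but yellow is not meant. What is shaped like the part that bears ball_center but orange is not meant.

How it is judged:
By the outcome, as a careful person would: the job done as asked, in the order asked, and still so for the second after the job is handed in, while the arm keeps its last pose, push and grip.
It also fails if it takes over 70 s, if anything falls off the work surface, if the arm or the gripper's body presses on something with over 40 N, if the wrist force passes 120 N, or if a joint passes its speed limit or range.

ROBOT

A 6-joint arm with a two-finger parallel gripper is mounted at the origin on the work surface. World frame = base frame: x ahead of the robot, y to its left, z up, the work surface at z = 0. Lengths are in m, angles in rad, forces in N, time in s.
With the tool pointing down it reaches from about 0.35 to 0.85 m from the base axis. Payload 8.1 kg.
Tool frame: the origin (TCP) lies on the front face of the gripper's body, between the roots of the fingers; the fingertips stand 84 mm ahead of it and the grasp point (between the pads) lies 65 mm ahead of it; x points along the fingers, y is the direction in which the jaws open and shut, and the axes are right-handed (so a half turn about x gives the same grasp; the last joint's range is limited). The gripper opens to 93 mm and grips with 3 to 60 N. Pads are 15 mm wide; open, the fingers measure 128 mm over their backs; the gripper's body (75 mm by 188 mm) begins 65 mm behind the grasp point.
Start: joints at [-1.276, 0.13, 1.488, -0, 1.523, -0.085], TCP at [0.222, -0.557, 0.303] pointing down, gripper open.
Joint ranges: [-2.96, 2.96], [-0.89, 2.26], [0.02, 2.5], [-1.34, 4.48], [0, 2.73], [-2.66, 2.66]. Speed limits (rad/s): [2.39, 2.39, 2.79, 3.14, 3.14, 3.14].

INTERFACE

Orientations are given as a rotation vector (axis times angle).
In Python, from plant import telemetry, read_camera, camera_params, robot gives the robot as it stands.
- The arm moves only by the tool step_arm, never from a script. Its argument "commands" is a list of rows, each an object with "xyz": the shift along the tool's x, y, z in mm, a list of three; "turn": the turn, a rotation vector about the tool's x, y, z in rad, a list of three; "grip": the finger opening in mm, from 0 to 93. In form: [{"xyz": [dx, dy, dz], "turn": [ax, ay, az], "grip": grip}, ...]. A call has 1 to 12 rows; each row is the pose to reach, as a shift and turn from the pose commanded when the call began, along the tool's axes at that moment; what a row does not reach only later rows make up. A row lasts 1/8 s, in which the tool goes at most 62.5 mm and 10.7 degrees, less where a joint would pass 70% of its speed; a pose out of reach is approached as far as the arm can. A call with a gripper value outside its range is refused whole. The fingers move at their own pace and stop on an object; "force" is the grip in N (left out, the last holds). Time passes only in rows, so rows that repeat a pose let the fingers close. It gives the time, the measured TCP pose, the force and the opening at its end, in the units of the state.
- telemetry.read_state(): the state, without advancing time (a new reading comes with each control period).
- read_camera(name): name is "side" or "top" or "wrist"; returns the picture (420x560x3 uint8, red, green, blue); there is no depth.
- camera_params(name): a dict with "mtx" (3x3 intrinsics, pixels), "rvec" (rotation vector, rad) and "tvec" (3), from world to camera coordinates, as OpenCV has them. Camera axes: x right, y down, z forward; pixel columns grow to the right and rows downward; lengths in m; the calibration is good to about 2 mm. The wrist camera is an equidistant fisheye: a pixel r from the principal point sees the ray r / f radians off the axis. A picture is of the moment at which its call begins: read the wrist's pose just before it. camera_params takes no time and is no camera call; for the wrist camera it gives the pose at the moment of the call.
- robot.close_job(): hands the job in, once; it reports no verdict.
The state is a dict: "t": time; "q": joint angles; "dq": joint speeds; "joint_torque": joint torques, N m; "tool_pos": TCP position; "orientation": TCP orientation; "force": force on the tool from outside, world axes, zero at the start; "wrist_torque": the same for the moment, N m; "opening": finger opening in m.
Only numpy, scipy, OpenCV 4.12 (cv2) and the standard library are available. Lean on these libraries where they do the work, as an engineer would, in place of code of your own. Each camera call takes 0.05 s, during which the arm holds its last target. There are 200 camera calls.

## Working session

There is one attempt and no reset: what is moved stays moved. The work goes in short steps, Python scripts to look and compute and a tool call to move; the robot and the scene stay as the last step left them, time stands still between calls to the robot, and variables do not carry over. Pictures are saved under pics/ and viewed, about 8 in all and at most 12, crops included, and the job is handed in when it is done.

Besides the shell and the picture viewer there is one more tool, called after ">>>" as name([rows], argument=value, ...), one row to a line, values as JSON. step_arm: Moves the arm, as the interface text tells. Its arguments: {"type":"object","properties":{"commands":{"type":"array"},"force":{"type":"number"}},"required":["commands"]}

```bash
mkdir -p pics; ls
cat > h.py <<'E'
import numpy as np, cv2
from plant import telemetry, read_camera, camera_params, robot
from scipy.spatial.transform import Rotation as R
def snap(name,fn):
    p=camera_params(name); im=read_camera(name); cv2.imwrite('pics/'+fn+'.png',im[...,::-1]); np.save('pics/'+fn+'.npy',np.array([p],dtype=object)); return im,p
def load(fn): return np.load('pics/'+fn+'.npy',allow_pickle=True)[0],cv2.imread('pics/'+fn+'.png')
def ray(p,uv,fish=False):
    K=np.array(p['mtx']);M=R.from_rotvec(np.ravel(p['rvec'])).as_matrix();c=-M.T@np.ravel(p['tvec'])
    a=np.array([(uv[0]-K[0,2])/K[0,0],(uv[1]-K[1,2])/K[1,1]])
    if fish:
        r=np.linalg.norm(a)+1e-12; d=np.r_[np.sin(r)*a/r,np.cos(r)]
    else: d=np.r_[a,1]
    return c,M.T@d
def atz(p,uv,z,fish=False):
    c,d=ray(p,uv,fish); return c+d*(z-c[2])/d[2]
def proj(p,X,fish=False):
    K=np.array(p['mtx']);M=R.from_rotvec(np.ravel(p['rvec'])).as_matrix();x=M@np.array(X)+np.ravel(p['tvec'])
    if fish:
        r=np.hypot(x[0],x[1])+1e-12;t=np.arctan2(r,x[2]);a=x[:2]/r*t
    else:a=x[:2]/x[2]
    return a*[K[0,0],K[1,1]]+K[:2,2]
E
python3 - <<'E'
from h import *
s=telemetry.read_state()
for k in('tool_pos','orientation','force','opening','t'):print(k,s[k])
for n in('top','side','wrist'):
    im,p=snap(n,n+'0'); print(n,np.round(ray(p,(280,210))[0],3),np.round(p['mtx'],1).tolist())
a=cv2.imread('pics/top0.png');cv2.imwrite('pics/top0b.png',cv2.resize(a,(800,600),interpolation=cv2.INTER_CUBIC))
E
```

```text
pics
tool_pos [ 0.22236426 -0.55684284  0.30169688]
orientation [ 2.01410119  0.38908441 -2.01448056]
force [ 0.69607016  0.06237226 -0.98564031]
opening 0.09271849591480669
t 0.0
top [ 0.36  -0.01   1.081] [[406.4, 0.0, 278.8], [0.0, 406.4, 212.7], [0.0, 0.0, 1.0]]
side [0.085 0.539 0.727] [[486.9, 0.0, 272.6], [0.0, 486.9, 212.0], [0.0, 0.0, 1.0]]
wrist [ 0.283 -0.532  0.385] [[325.2, 0.0, 279.4], [0.0, 325.2, 207.3], [0.0, 0.0, 1.0]]
```

View pics/top0b.png

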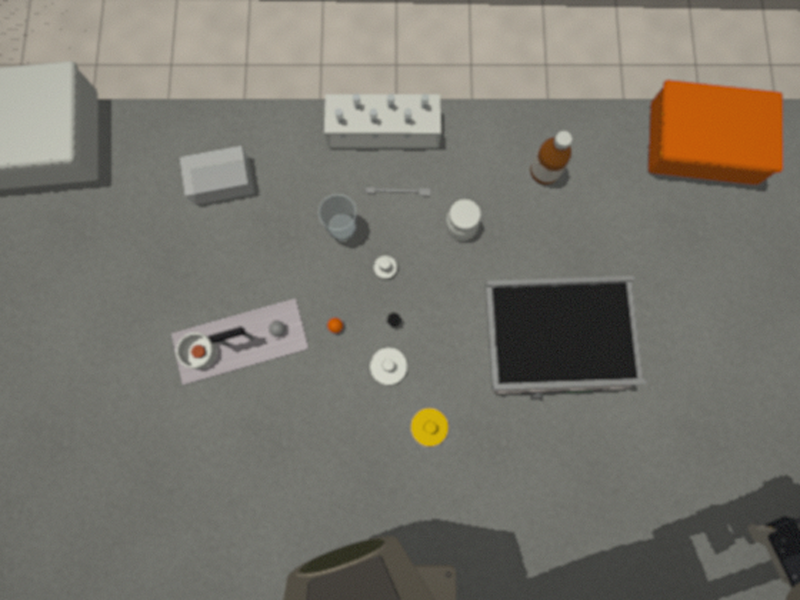

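View pics/side0.png

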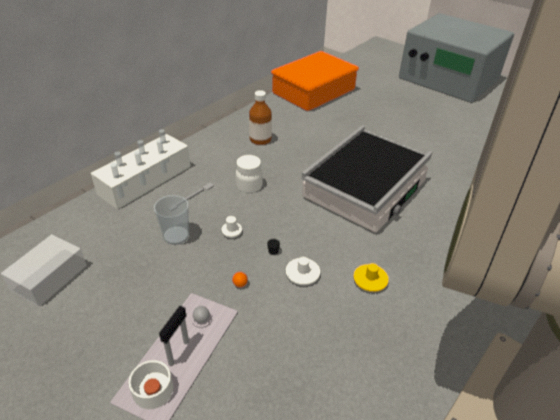

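The top view shows the tray at about (240,342), with its jar to the left and the ball to the right. The white lid is at (388,366), the small lid at (385,267), the shaker at (563,332), the yellow decoy lid at (429,427) and the orange decoy ball at (335,325). The side view agrees with this.

Run:
```python
from h import *
p,a=load('top0')
f=lambda u,v:((u+.5)/1.42857-.5,(v+.5)/1.42857-.5)
hsv=cv2.cvtColor(a,cv2.COLOR_BGR2HSV)
def big(m,roi):
    x0,y0,x1,y1=roi; z=np.zeros_like(m);z[y0:y1,x0:x1]=m[y0:y1,x0:x1]
    c=max(cv2.findContours(z,0,1)[0],key=cv2.contourArea);return c
b,g,r=[a[...,i].astype(int) for i in range(3)]
tr=(((r-g)>8)&(r>110)).astype(np.uint8)*255
c=big(cv2.morphologyEx(tr,3,np.ones((5,5))),(110,195,225,280))
rc=cv2.minAreaRect(c);bx=cv2.boxPoints(rc)
print('tray',[np.round(atz(p,q,.004)[:2],4).tolist() for q in bx],atz(p,rc[0],.004))
m=(a.max(2)<45).astype(np.uint8)*255
c=big(m,(335,185,460,285));rc=cv2.minAreaRect(c);bx=cv2.boxPoints(rc)
W=np.array([atz(p,q,.076)[:2] for q in bx]);print('mat',np.round(W,4).tolist(),W.mean(0),np.linalg.norm(np.diff(W,axis=0),axis=1))
print('shaker lips outer',[np.round(atz(p,f(*q),.084)[:2],4).tolist() for q in((487,283),(634,278),(641,383),(493,391))])
w=((a.min(2)>150)&(hsv[...,1]<60)).astype(np.uint8)*255
c=big(w,(250,235,295,275));rc=cv2.minEnclosingCircle(c);print('lid px',rc,atz(p,rc[0],.013))
print('knob',atz(p,f(389,365),.041))
print('jar rim',atz(p,f(194,351),.04),'ball',atz(p,f(278,328),.019), 'handle',atz(p,f(227,335),.096))
P=np.vstack([atz(p,f(*q),.004)[:2] for q in((172,332),(296,300),(307,350),(181,384))]);print(P,P.mean(0))
# composite crops
t=cv2.resize(a[200:275,112:222],(800,545),interpolation=cv2.INTER_CUBIC);cv2.imwrite('pics/c1.png',t)
```

```text
tray [[0.5082, 0.4185], [0.5808, 0.187], [0.4908, 0.1571], [0.4205, 0.3854]] [0.49950721 0.28761622 0.004     ]
mat [[0.5854, -0.1805], [0.5937, -0.4251], [0.428, -0.4176], [0.4203, -0.1806]] [ 0.50682681 -0.30093746] [0.24469897 0.16583243 0.23716813]
shaker lips outer [[0.5922, -0.1668], [0.6012, -0.4267], [0.4171, -0.4243], [0.4038, -0.1714]]
lid px ((271.30645751953125, 255.7903289794922), 13.093160629272461) [0.4530851 0.0088213 0.013    ]
knob [0.45176928 0.00617579 0.041     ]
jar rim [0.47715947 0.35691555 0.04      ] ball [0.52210027 0.2119073  0.019     ] handle [0.49829144 0.28257913 0.096     ]
[[0.51690455 0.41316357]
 [0.57793322 0.1830769 ]
 [0.48297722 0.15944935]
 [0.42030211 0.38944819]] [0.49952927 0.2862845 ]
```

View pics/c1.png

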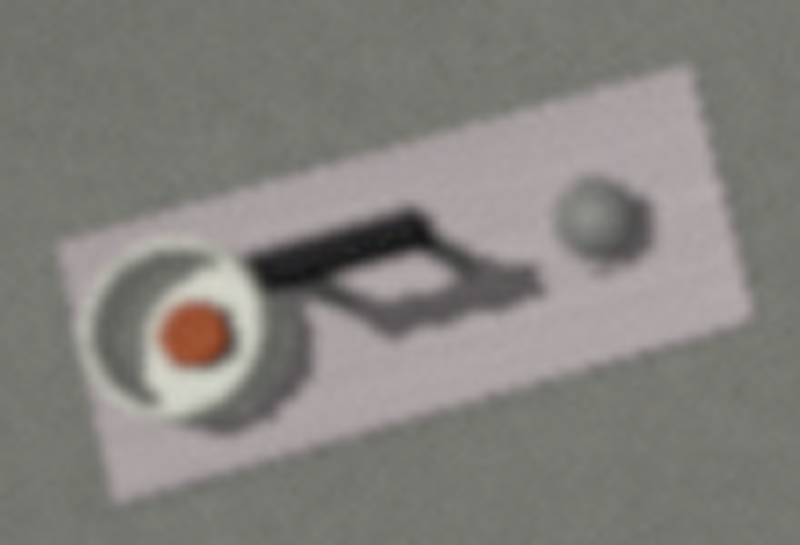

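```bash
cat >> h.py <<'E'
def plan(gp,yaw=None,ref=None):
    """gp: grasp point world target (m), yaw: jaw (tool y) heading deg (mod 180), tool straight down"""
    s=telemetry.read_state();M=R.from_rotvec(s['orientation']).as_matrix();T=np.array(s['tool_pos'])
    ty=M[:,1]
    cur=np.degrees(np.arctan2(ty[1],ty[0]))
    y=cur if yaw is None else yaw+180*np.round((cur-yaw)/180)
    a=np.radians(y);x=np.array([0,0,-1.]);yv=np.array([np.cos(a),np.sin(a),0]);N=np.c_[x,yv,np.cross(x,yv)]
    tcp=np.array(gp)-.065*x
    print('q',np.round(s['q'],3),'t',round(s['t'],2),'gp',np.round(T+.065*M[:,0],4),'jaw',round(cur,2),'tilt',np.round(M[2,1:],4),'F',np.round(s['force'],2),'op',round(s['opening']*1e3,1))
    print('xyz mm',np.round(M.T@(tcp-T)*1e3,1),'turn',np.round((R.from_matrix(M.T@N)).as_rotvec(),4))
E
python3 - <<'E'
from h import *
plan((.453,.0075,.16),15);plan((.453,.0075,.16),-75)
E
```

```text
q [-1.276  0.131  1.489  0.     1.523 -0.085] t 0.15 gp [ 0.2223 -0.5568  0.2369] jaw -68.24 tilt [-0.0014 -0.0001] F [-0.21 -1.01 -0.7 ] op 92.9
xyz mm [  77.6 -438.6 -423.4] turn [-1.4528e+00 -1.2000e-03  1.1000e-03]
q [-1.276  0.131  1.489  0.     1.523 -0.085] t 0.15 gp [ 0.2223 -0.5568  0.2369] jaw -68.24 tilt [-0.0014 -0.0001] F [-0.21 -1.01 -0.7 ] op 92.9
xyz mm [  77.6 -438.6 -423.4] turn [ 1.18e-01 -1.00e-04  1.40e-03]
```

>>> step_arm([
  {"xyz": [0, -439, -423], "turn": [-1.453, 0, 0], "grip": 60},
  {"xyz": [78, -439, -423], "turn": [-1.453, 0, 0], "grip": 60},
  {"xyz": [78, -439, -423], "turn": [-1.453, 0, 0], "grip": 60},
  {"xyz": [78, -439, -423], "turn": [-1.453, 0, 0], "grip": 60},
  {"xyz": [78, -439, -423], "turn": [-1.453, 0, 0], "grip": 60},
  {"xyz": [78, -439, -423], "turn": [-1.453, 0, 0], "grip": 60},
  {"xyz": [78, -439, -423], "turn": [-1.453, 0, 0], "grip": 60},
  {"xyz": [78, -439, -423], "turn": [-1.453, 0, 0], "grip": 60},
  {"xyz": [78, -439, -423], "turn": [-1.453, 0, 0], "grip": 60},
  {"xyz": [78, -439, -423], "turn": [-1.453, 0, 0], "grip": 60},
  {"xyz": [78, -439, -423], "turn": [-1.453, 0, 0], "grip": 60},
  {"xyz": [78, -439, -423], "turn": [-1.453, 0, 0], "grip": 60},
])

```text
t: 1.65
tool_pos: [0.4523, 0.0072, 0.2245]
orientation: [1.013, 1.323, -1.014]
force: [0.3, -0.3, -0.4]
opening: 0.0596
```

Run:
```python
from h import *
plan((.453,.0075,.16),15)
im,p=snap('wrist','w1');snap('top','top1')
print(np.round(ray(p,(280,210),1),3))
for X in((.453,.0075,.013),(.453,.0075,.041),(.4995,.2863,.096)):print(proj(p,X,1))
```

```text
q [-0.097 -0.229  1.98  -0.     1.392 -0.36 ] t 1.65 gp [0.4522 0.0071 0.1595] jaw 15.07 tilt [-0.0009  0.0002] F [ 0.31 -0.31 -0.44] op 59.6
xyz mm [-0.5  0.8 -0.1] turn [0.0013 0.0002 0.0009]
[[ 0.435  0.071  0.307]
 [ 0.065 -0.237 -0.969]]
[280.29306082 201.00821982]
[280.35116328 208.26910367]
[429.05534818 -90.92203616]
```

View pics/w1.png

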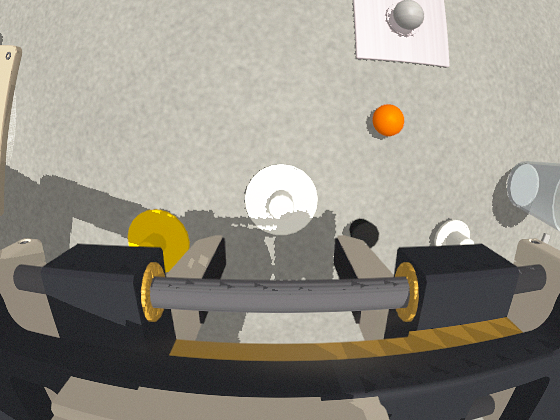

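The wrist view shows the lid's flange centred at about (281,199.5), its knob top at about (281,205) and the stopper at (363,233).

Run:
```python
from h import *
p,a=load('w1')
for q,z in(((281,199.5),.0105),((281,205),.041),((363,233),.026)):print(atz(p,q,z,1))
w=(a.min(2)>240).astype(np.uint8)
e=[q for q in((245,199),(317,199),(281,164))];print([np.round(atz(p,q,.013,1),4).tolist() for q in e])
L=atz(p,(281,199.5),.0105,1)
plan((L[0],L[1],.036),15)
```

```text
[0.45341112 0.00852685 0.0105    ]
[0.45278641 0.01037945 0.041     ]
[0.53451989 0.00107737 0.026     ]
[[0.4208, 0.0008, 0.013], [0.4855, 0.0183, 0.013], [0.4446, 0.0409, 0.013]]
q [-0.099 -0.23   1.98  -0.     1.391 -0.36 ] t 1.75 gp [0.4524 0.0062 0.1599] jaw 14.93 tilt [-0.0001  0.0004] F [-0.67  0.92  0.61] op 60.0
xyz mm [123.9   1.6  -2. ] turn [-0.0012  0.0004  0.0001]
```

>>> step_arm([
  {"xyz": [50, 1, -2.5], "turn": [0, 0, 0], "grip": 60},
  {"xyz": [90, 1, -2.5], "turn": [0, 0, 0], "grip": 60},
  {"xyz": [115, 1, -2.5], "turn": [0, 0, 0], "grip": 60},
  {"xyz": [124, 1, -2.5], "turn": [0, 0, 0], "grip": 60},
  {"xyz": [124, 1, -2.5], "turn": [0, 0, 0], "grip": 60},
  {"xyz": [124, 1, -2.5], "turn": [0, 0, 0], "grip": 15},
  {"xyz": [124, 1, -2.5], "turn": [0, 0, 0], "grip": 15},
  {"xyz": [124, 1, -2.5], "turn": [0, 0, 0], "grip": 15},
  {"xyz": [124, 1, -2.5], "turn": [0, 0, 0], "grip": 15},
  {"xyz": [124, 1, -2.5], "turn": [0, 0, 0], "grip": 15},
], force=20)

```text
t: 3.0
tool_pos: [0.453, 0.01, 0.101]
orientation: [1.014, 1.322, -1.014]
force: [-0.7, 0.7, 2.4]
opening: 0.0215
```

Run:
```python
from h import *
plan((.453,.0085,.14),15); plan((.48,.358,.14),15)
```

```text
q [-0.091 -0.065  2.077  0.     1.129 -0.353] t 3.0 gp [0.4531 0.01   0.036 ] jaw 15.02 tilt [0.0003 0.0001] F [-0.7   0.67  2.41] op 21.5
xyz mm [-104.    -0.4    1.5] turn [ 0.0003  0.0001 -0.0003]
q [-0.091 -0.065  2.077  0.     1.129 -0.353] t 3.0 gp [0.4531 0.01   0.036 ] jaw 15.02 tilt [0.0003 0.0001] F [-0.7   0.67  2.41] op 21.5
xyz mm [-104.   116.3 -329.1] turn [ 0.0003  0.0001 -0.0003]
```

>>> step_arm([
  {"xyz": [-40, 0, 0], "turn": [0, 0, 0], "grip": 15},
  {"xyz": [-90, 0, 0], "turn": [0, 0, 0], "grip": 15},
  {"xyz": [-140, 0, 0], "turn": [0, 0, 0], "grip": 15},
  {"xyz": [-164, 15, -40], "turn": [0, 0, 0], "grip": 15},
  {"xyz": [-164, 35, -90], "turn": [0, 0, 0], "grip": 15},
  {"xyz": [-164, 55, -140], "turn": [0, 0, 0], "grip": 15},
  {"xyz": [-164, 75, -190], "turn": [0, 0, 0], "grip": 15},
  {"xyz": [-164, 85, -225], "turn": [0, 0, 0], "grip": 15},
  {"xyz": [-164, 88, -244], "turn": [0, 0, 0], "grip": 15},
  {"xyz": [-164, 88, -244], "turn": [0, 0, 0], "grip": 15},
  {"xyz": [-164, 88, -244], "turn": [0, 0, 0], "grip": 15},
])

```text
t: 4.38
tool_pos: [0.4747, 0.2673, 0.2646]
orientation: [1.014, 1.321, -1.015]
force: [-0.1, -0.2, -0.4]
opening: 0.0215
```

Run:
```python
from h import *
plan((.48,.358,.14),15)
im,p=snap('wrist','w2')
for X in((.48,.3587,.04),(.4995,.2863,.096)):print(proj(p,X,1))
```

```text
q [ 4.190e-01  3.000e-03  1.692e+00 -1.000e-03  1.448e+00  1.580e-01] t 4.38 gp [0.4747 0.2673 0.1996] jaw 14.97 tilt [-0.0004  0.0006] F [-0.08 -0.23 -0.38] op 21.5
xyz mm [ 59.5  28.5 -86.3] turn [-0.0005  0.0006  0.0004]
[310.06265856 107.60628623]
[315.58649978 198.36205532]
```

View pics/w2.png

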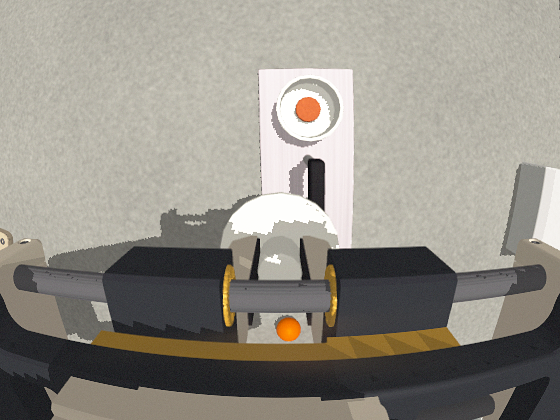

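Here the jar rim is centred at about (308,108) and the near end of the handle is at (317,160). The plate's edges run vertically, so the tray is lined up with the tool. I'll check an enlarged crop.

Run:
```python
from h import *
p,a=load('w2')
t=cv2.resize(a[60:200,235:375],(700,700),interpolation=cv2.INTER_CUBIC)[:600];cv2.imwrite('pics/c2.png',t)
```

```text
(no output)
```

View pics/c2.png

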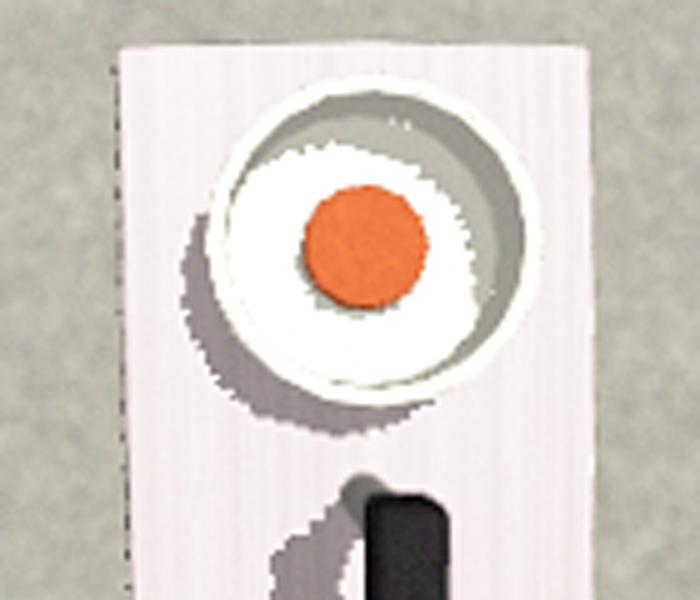

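Run:
```python
from h import *
p,a=load('w2')
g=lambda u,v:(235+(u+.5)/5-.5,60+(v+.5)/5-.5)
A=lambda q,z:atz(p,g(*q),z,1)
J=A((374,239.5),.04);print('jar',J,'diam',np.linalg.norm(A((207,240),.04)-A((541,240),.04)))
c=[A(q,.004) for q in((120,47),(586,47),(130,599),(593,599))]
print(np.round(c,4),'width',np.linalg.norm(c[0]-c[1]))
for i,j in((2,0),(3,1)):
    d=c[j]-c[i];print('yaw',np.degrees(np.arctan2(-d[0],d[1])))
d=c[1]-c[0];yw=np.arctan2(d[1],d[0]);print('yaw end',np.degrees(yw))
e=(c[0]+c[1])/2
y=np.radians(15);yv=np.array([-np.sin(y),np.cos(y),0])
print('centre from end',e-.12*yv,'from jar',J-.075*yv)
h=A((407,490),.096);print('bar end at top',h,'-> centre',h-.03*yv,'mid bar',A((407,570),.096))
plan((J[0],J[1],.12),15)
```

```text
jar [0.4793745  0.35862479 0.04      ] diam 0.06305276594285067
[[0.42   0.3879 0.004 ]
 [0.5145 0.4156 0.004 ]
 [0.4521 0.2745 0.004 ]
 [0.5488 0.3009 0.004 ]] width 0.09844767045006893
yaw 15.798369947036566
yaw 16.652216042029625
yaw end 16.321849603412655
centre from end [0.49826834 0.2858579  0.004     ] from jar [0.49878593 0.28618035 0.04      ]
bar end at top [0.49078854 0.31752756 0.096     ] -> centre [0.49855312 0.28854979 0.096     ] mid bar [0.4942589  0.30543168 0.096     ]
q [ 0.419  0.002  1.692 -0.     1.448  0.158] t 4.42 gp [0.4749 0.2672 0.1997] jaw 14.95 tilt [-0.0001  0.0005] F [-0.66 -0.41 -0.75] op 21.5
xyz mm [ 79.7  27.9 -87.2] turn [-0.0009  0.0005  0.0001]
```

>>> step_arm([
  {"xyz": [0, 14, -40], "turn": [0, 0, 0], "grip": 15},
  {"xyz": [10, 25, -75], "turn": [0, 0, 0], "grip": 15},
  {"xyz": [50, 28, -87], "turn": [0, 0, 0], "grip": 15},
  {"xyz": [90, 28, -87], "turn": [0, 0, 0], "grip": 15},
  {"xyz": [110, 28, -87], "turn": [0, 0, 0], "grip": 15},
  {"xyz": [118, 28, -87], "turn": [0, 0, 0], "grip": 15},
  {"xyz": [121, 28, -87], "turn": [0, 0, 0], "grip": 15},
  {"xyz": [124, 28, -87], "turn": [0, 0, 0], "grip": 15},
  {"xyz": [127, 28, -87], "turn": [0, 0, 0], "grip": 15},
  {"xyz": [127, 28, -87], "turn": [0, 0, 0], "grip": 15},
])

```text
t: 5.68
tool_pos: [0.4793, 0.3598, 0.138]
orientation: [1.014, 1.322, -1.014]
force: [-0.7, -0.6, -0.7]
opening: 0.0218
```

Run:
```python
from h import *
plan((.4794,.3586,.068),15)
```

```text
q [ 0.558  0.263  1.648 -0.     1.229  0.296] t 5.67 gp [0.4793 0.3598 0.073 ] jaw 15.02 tilt [ 0.0004 -0.0001] F [-0.7  -0.59 -0.67] op 21.8
xyz mm [ 5.  -0.2  1.2] turn [ 0.0003 -0.0001 -0.0004]
```

>>> step_arm([
  {"xyz": [2, 0, 0.6], "turn": [0, 0, 0], "grip": 15},
  {"xyz": [4, 0, 0.6], "turn": [0, 0, 0], "grip": 15},
  {"xyz": [5, 0, 0.6], "turn": [0, 0, 0], "grip": 15},
  {"xyz": [5.5, 0, 0.6], "turn": [0, 0, 0], "grip": 15},
  {"xyz": [5.5, 0, 0.6], "turn": [0, 0, 0], "grip": 15},
])

```text
t: 6.3
tool_pos: [0.4793, 0.3591, 0.133]
orientation: [1.014, 1.322, -1.014]
force: [-3.2, -1.8, 7.1]
opening: 0.0218
```

>>> step_arm([
  {"xyz": [-0.5, 0, 0], "turn": [0, 0, 0], "grip": 50},
  {"xyz": [-0.5, 0, 0], "turn": [0, 0, 0], "grip": 50},
  {"xyz": [-0.5, 0, 0], "turn": [0, 0, 0], "grip": 50},
  {"xyz": [-0.5, 0, 0], "turn": [0, 0, 0], "grip": 50},
  {"xyz": [-15, 0, 0], "turn": [0, 0, 0], "grip": 50},
  {"xyz": [-50, 0, 0], "turn": [0, 0, 0], "grip": 50},
  {"xyz": [-100, 0, 0], "turn": [0, 0, 0], "grip": 60},
  {"xyz": [-122, 0, 30], "turn": [-0.014, 0, 0], "grip": 60},
  {"xyz": [-122, 0, 65], "turn": [-0.014, 0, 0], "grip": 60},
  {"xyz": [-122, 0, 65], "turn": [-0.014, 0, 0], "grip": 60},
])

```text
t: 7.55
tool_pos: [0.4971, 0.2948, 0.256]
orientation: [1.006, 1.325, -1.004]
force: [0.6, 0.3, -0.3]
opening: 0.0599
```

Run:
```python
from h import *
plan((.4958,.296,.085),15.8)
im,p=snap('wrist','w3');snap('top','top3')
a=cv2.imread('pics/w3.png')[20:270,140:430];cv2.imwrite('pics/c3.png',cv2.resize(a,None,fx=2.4,fy=2.4,interpolation=cv2.INTER_CUBIC))
for X in((.4794,.3586,.04),(.4985,.2864,.096),(.4958,.296,.096)):print(proj(p,X,1))
```

```text
q [ 4.470e-01  9.500e-02  1.612e+00 -1.000e-03  1.433e+00  1.730e-01] t 7.55 gp [0.4973 0.2948 0.191 ] jaw 15.67 tilt [0.0021 0.0001] F [ 0.55  0.25 -0.25] op 59.9
xyz mm [106.   -1.2  -1.5] turn [-0.0022  0.0001 -0.0021]
[278.94632228 129.20414071]
[277.53497725 226.19780603]
[277.51540497 213.85992906]
```

View pics/c3.png

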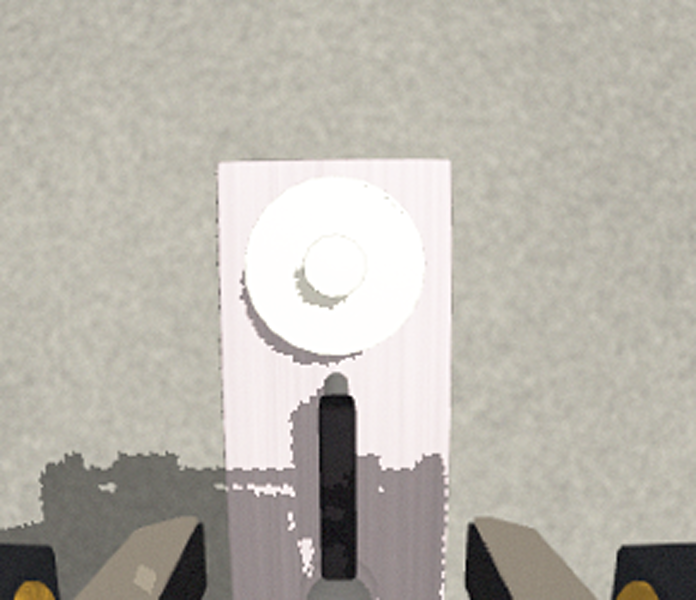

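The lid sits flat and concentric on the jar. The bar runs from (338,395) to (338,578) in the crop, vertical and midway between the fingers.

Run:
```python
from h import *
p,a=load('w3')
A=lambda u,v,z:atz(p,(140+(u+.5)/2.4-.5,20+(v+.5)/2.4-.5),z,1)
e1=A(338,395,.096);e2=A(338.5,578,.096);d=e1-e2
print('bar',e1,e2,(e1+e2)/2,'len',np.linalg.norm(d),'yaw',np.degrees(np.arctan2(-d[0],d[1])))
k=[A(219,161,.004),A(451,160,.004)];d=k[1]-k[0];print('end yaw',np.degrees(np.arctan2(d[1],d[0])),np.linalg.norm(d))
print('flange',A(335.5,266,.045),'knob top',A(335,265,.073), 'flange diam',np.linalg.norm(A(245,266,.045)-A(426,266,.045)))
c=(e1+e2)/2;u=(e1-e2)/np.linalg.norm(d)
u=np.array([-np.sin(np.radians(16)),np.cos(np.radians(16)),0]);g=c+.010*u;print(g)
plan((g[0],g[1],.085),16)
```

```text
bar [0.49176658 0.31891317 0.096     ] [0.50883773 0.25905268 0.096     ] [0.50030215 0.28898292 0.096     ] len 0.06224710522664643 yaw 15.917207383777097
end yaw 15.974745706025818 0.09883030824507562
flange [0.48020124 0.3575684  0.045     ] knob top [0.47985259 0.35793655 0.073     ] flange diam 0.06781741456275621
[0.49754578 0.29859554 0.096     ]
q [0.45  0.097 1.611 0.    1.432 0.174] t 7.65 gp [0.4963 0.2965 0.19  ] jaw 15.76 tilt [ 0.0007 -0.0006] F [ 0.09 -0.11 -0.28] op 59.9
xyz mm [105.    1.7  -1.7] turn [-0.0042 -0.0006 -0.0007]
```

>>> step_arm([
  {"xyz": [45, 2, -0.5], "turn": [-0.004, 0, 0], "grip": 50},
  {"xyz": [80, 2, -0.5], "turn": [-0.004, 0, 0], "grip": 40},
  {"xyz": [98, 2, -0.5], "turn": [-0.004, 0, 0], "grip": 30},
  {"xyz": [105, 2, -0.5], "turn": [-0.004, 0, 0], "grip": 25},
  {"xyz": [105, 2, -0.5], "turn": [-0.004, 0, 0], "grip": 19},
  {"xyz": [105, 2, -0.5], "turn": [-0.004, 0, 0], "grip": 17},
  {"xyz": [105, 2, -0.5], "turn": [-0.004, 0, 0], "grip": 15},
  {"xyz": [105, 2, -0.5], "turn": [-0.004, 0, 0], "grip": 13.5},
  {"xyz": [105, 2, -0.5], "turn": [-0.004, 0, 0], "grip": 12},
  {"xyz": [105, 2, -0.5], "turn": [-0.004, 0, 0], "grip": 10},
  {"xyz": [105, 2, -0.5], "turn": [-0.004, 0, 0], "grip": 8},
], force=8)

```text
t: 9.02
tool_pos: [0.4976, 0.2973, 0.1494]
orientation: [1.0, 1.329, -1.001]
force: [-5.3, -1.5, 5.1]
opening: 0.012
```

>>> step_arm([
  {"xyz": [0, 0, 0], "turn": [0, 0, 0], "grip": 5},
  {"xyz": [0, 0, 0], "turn": [0, 0, 0], "grip": 5},
  {"xyz": [0, 0, 0], "turn": [0, 0, 0], "grip": 5},
], force=55)

```text
t: 9.4
tool_pos: [0.4976, 0.2973, 0.1494]
orientation: [1.0, 1.329, -1.001]
force: [-4.6, -1.6, 6.9]
opening: 0.0116
```

Run:
```python
from h import *
plan((.4976,.2966,.085),16)
s=telemetry.read_state();print(s['wrist_torque'])
```

```text
q [0.45  0.201 1.698 0.    1.243 0.17 ] t 9.4 gp [0.4975 0.2973 0.0844] jaw 16.05 tilt [-0.001   0.0001] F [-4.59 -1.59  6.86] op 11.6
xyz mm [-0.6 -0.2  0.7] turn [0.0009 0.0001 0.001 ]
[-0.34415423  0.7602038   0.05462669]
```

>>> step_arm([
  {"xyz": [-1, 0, 0], "turn": [0, 0, 0], "grip": 5},
  {"xyz": [-3, 0, 0], "turn": [0, 0, 0], "grip": 5},
  {"xyz": [-7, 0, 0], "turn": [0, 0, 0], "grip": 5},
  {"xyz": [-13, 0, 0], "turn": [0, 0, 0], "grip": 5},
  {"xyz": [-20, 0, 0], "turn": [0, 0, 0], "grip": 5},
  {"xyz": [-26, 0, 0], "turn": [0, 0, 0], "grip": 5},
  {"xyz": [-30, 0, 0], "turn": [0, 0, 0], "grip": 5},
  {"xyz": [-31, 0, 0], "turn": [0, 0, 0], "grip": 5},
  {"xyz": [-31, 0, 0], "turn": [0, 0, 0], "grip": 5},
])

```text
t: 10.52
tool_pos: [0.4979, 0.2974, 0.1802]
orientation: [1.0, 1.329, -1.001]
force: [0.4, -0.2, -6.3]
opening: 0.0116
```

Run:
```python
from h import *
plan((.4976,.2966,.085),16)
s=telemetry.read_state();print(s['wrist_torque'])
snap('side','s4');snap('top','t4')
a=cv2.imread('pics/s4.png')[230:420,60:300];b=cv2.imread('pics/t4.png')[190:290,100:230]
a=cv2.resize(a,(480,380));b=cv2.resize(b,(312,240));im=np.zeros((380,800,3),np.uint8);im[:,:480]=a;im[:240,484:796]=b;cv2.imwrite('pics/c4.png',im)
```

```text
q [0.45  0.167 1.677 0.    1.298 0.17 ] t 10.53 gp [0.4979 0.2974 0.1152] jaw 16.05 tilt [-0.0001  0.    ] F [ 0.36 -0.18 -6.34] op 11.6
xyz mm [30.2 -0.5  0.7] turn [0.0008 0.     0.0001]
[-0.05997355 -0.10459774  0.03071143]
```

View pics/c4.png

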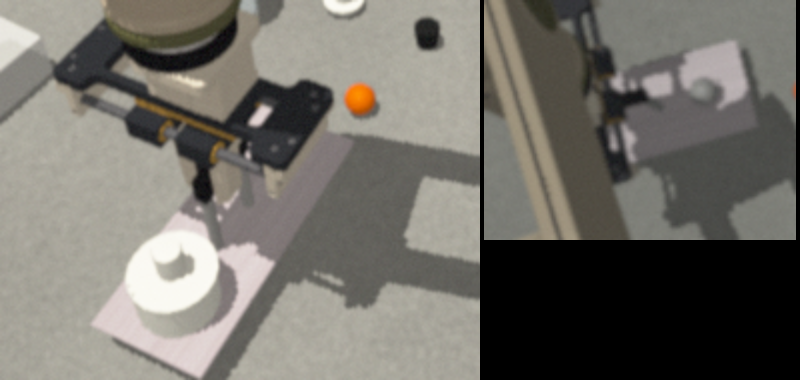

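The tray is off the bench. The lid is on the jar and the ball is in its pocket. I'll check that it is level from its corners, then work out the carry.

Run:
```python
from h import *
y=np.radians(16);X=np.array([np.cos(y),np.sin(y),0]);Y=np.array([-np.sin(y),np.cos(y),0])
C=np.array([.4979,.2974,.031])-.010*Y
ps,_=load('s4');pt,_=load('t4')
for tilt in(-2,0,2):
  t=np.radians(tilt);Yt=Y*np.cos(t)+np.array([0,0,np.sin(t)])
  H=C+[0,0,.084];D=lambda x,yy:H+X*x+Yt*yy+np.array([0,0,-.080])-Y*np.sin(t)*-.08*1
  f=lambda q:np.round(((q[0]-60)*2,(q[1]-230)*2))
  print(tilt,'side crop',[f(proj(ps,D(*c))).tolist() for c in((-.05,.12),(.05,.12))],'top crop',[np.round((484+(q[0]-100)*2.4,(q[1]-190)*2.4)).tolist() for q in(proj(pt,D(.05,-.12)),proj(pt,D(-.05,-.12)))])
for z in(.225,):
  plan((.507,-.29,z),2)
```

```text
-2 side crop [[201.0, 378.0], [91.0, 324.0]] top crop [[735.0, 37.0], [758.0, 125.0]]
0 side crop [[198.0, 379.0], [87.0, 324.0]] top crop [[733.0, 39.0], [756.0, 126.0]]
2 side crop [[195.0, 380.0], [83.0, 325.0]] top crop [[731.0, 40.0], [754.0, 127.0]]
q [ 0.45   0.167  1.677 -0.     1.298  0.17 ] t 10.62 gp [0.4978 0.2973 0.1149] jaw 16.04 tilt [-0.0005  0.0001] F [-1.46 -0.29 -6.4 ] op 11.4
xyz mm [-109.9 -153.5  567. ] turn [2.45e-01 2.00e-04 5.00e-04]
```

Run:
```python
from h import *
p,a=load('t4')
cv2.imwrite('pics/c5.png',cv2.resize(a[185:285,330:460],(780,600),interpolation=cv2.INTER_CUBIC))
```

```text
(no output)
```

View pics/c5.png

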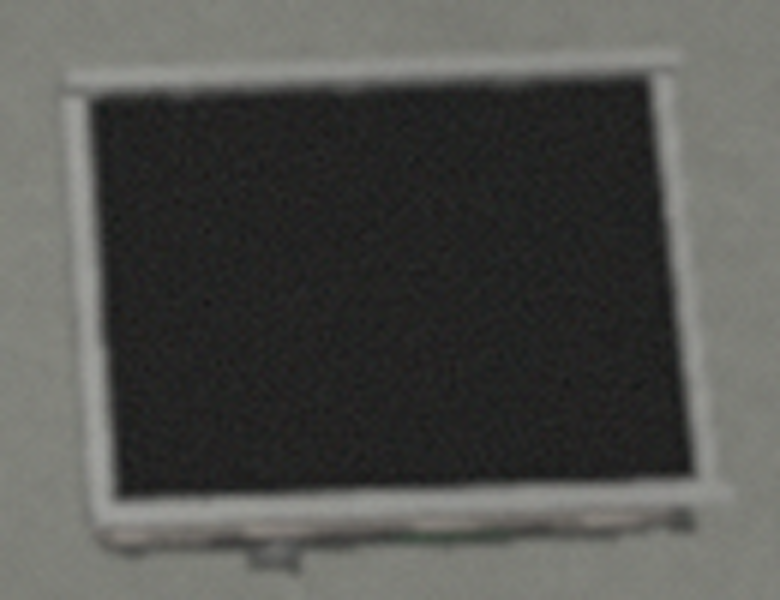

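>>> step_arm([
  {"xyz": [-2, 0, 0], "turn": [0, 0, 0], "grip": 5},
  {"xyz": [-6, 0, 0], "turn": [0, 0, 0], "grip": 5},
  {"xyz": [-13, 0, 0], "turn": [0, 0, 0], "grip": 5},
  {"xyz": [-24, 0, 0], "turn": [0, 0, 0], "grip": 5},
  {"xyz": [-38, 0, 0], "turn": [0, 0, 0], "grip": 5},
  {"xyz": [-54, 0, 0], "turn": [0, 0, 0], "grip": 5},
  {"xyz": [-70, 0, 0], "turn": [0, 0, 0], "grip": 5},
  {"xyz": [-86, 0, 0], "turn": [0, 0, 0], "grip": 5},
  {"xyz": [-100, 0, 0], "turn": [0, 0, 0], "grip": 5},
  {"xyz": [-110, 0, 0], "turn": [0, 0, 0], "grip": 5},
  {"xyz": [-116, 0, 0], "turn": [0, 0, 0], "grip": 5},
  {"xyz": [-119, 0, 0], "turn": [0, 0, 0], "grip": 5},
])

```text
t: 12.12
tool_pos: [0.4979, 0.2974, 0.2993]
orientation: [1.0, 1.329, -1.001]
force: [-0.3, -0.4, -6.9]
opening: 0.0116
```

The crop shows the shaker's mat corners at about (92,98), (648,80), (694,476) and (117,497). The lips run slightly beyond it along both long edges.

Run:
```python
from h import *
p,_=load('t4')
g=lambda u,v:(330+(u+.5)/6-.5,185+(v+.5)/6-.5)
A=lambda u,v,z:atz(p,g(u,v),z)[:2]
def rep(n,c):
    c=np.array(c);d=c[0]-c[1];e=c[3]-c[2]
    print(n,np.round(c,4).tolist(),c.mean(0),'len',np.linalg.norm(d),np.linalg.norm(e),'wid',np.linalg.norm(c[0]-c[3]),np.linalg.norm(c[1]-c[2]),'yaw',[np.degrees(np.arctan2(-v[0],v[1])) for v in(d,e)])
rep('mat',[A(92,98,.076),A(648,80,.076),A(694,476,.084),A(117,497,.084)])
rep('lip outer',[A(67,75,.084),A(680,52,.084),A(730,499,.084),A(97,520,.084)])
rep('plate ends',[A(66,96,.075),A(675,75,.075),A(714,478,.075),A(97,498,.075)])
# model fit: project lips for candidates
from scipy.optimize import least_squares
obs=[((-.095),.13,.084,67,75),((.095),.13,.084,67,75)]
pts=[(.095,.13,.084,67,75),(.095,-.13,.084,680,52),(-.095,-.13,.084,730,499),(-.095,.13,.084,97,522)]
def res(v):
    r=[];c,s=np.cos(v[2]),np.sin(v[2])
    for x,y,z,u,w in pts:
        q=proj(p,(v[0]+c*x-s*y,v[1]+s*x+c*y,z));r+=list(6*(q-np.array(g(u,w))))
    return r
o=least_squares(res,[.507,-.297,.03]);print(o.x[:2],np.degrees(o.x[2]),np.round(o.fun,1))
plan((o.x[0],o.x[1],.235),2)
```

```text
mat [[0.5863, -0.1784], [0.594, -0.414], [0.4269, -0.417], [0.4185, -0.182]] [ 0.50645807 -0.29784361] len 0.23564360743414045 0.23516320342270539 wid 0.1678297869685299 0.16717083993848794 yaw [np.float64(1.8759579677172464), np.float64(2.0380489159301387)]
lip outer [[0.5944, -0.1669], [0.6043, -0.4251], [0.4176, -0.4309], [0.4093, -0.1736]] [ 0.50640127 -0.29912033] len 0.25838983590205855 0.25745556859036417 wid 0.18525875589879093 0.1867445710718632 yaw [np.float64(2.1816274203240025), np.float64(1.8519293761548363)]
plate ends [[0.5874, -0.1676], [0.5965, -0.426], [0.4267, -0.4288], [0.4187, -0.1753]] [ 0.50730946 -0.2994363 ] len 0.25848502522660344 0.2536156375031155 wid 0.1689386857123697 0.16978647596693305 yaw [np.float64(1.999844096103262), np.float64(1.8123981828928628)]
[ 0.50635536 -0.29910589] 2.0302653989961823 [-2.8 -5.2  1.  -3.8  4.   3.9 -2.3  4.2]
q [0.45  0.078 1.55  0.    1.513 0.17 ] t 12.12 gp [0.4979 0.2974 0.2343] jaw 16.04 tilt [-0.0002  0.    ] F [-0.34 -0.43 -6.92] op 11.6
xyz mm [  -0.6 -156.7  575.6] turn [2.451e-01 0.000e+00 2.000e-04]
```

>>> step_arm([
  {"xyz": [0, -1, 3.9], "turn": [0, 0, 0], "grip": 5},
  {"xyz": [0, -3.2, 11.6], "turn": [0, 0, 0], "grip": 5},
  {"xyz": [0, -6.3, 23.2], "turn": [0, 0, 0], "grip": 5},
  {"xyz": [0, -10.5, 38.6], "turn": [0, 0, 0], "grip": 5},
  {"xyz": [0, -15.8, 57.9], "turn": [0, 0, 0], "grip": 5},
  {"xyz": [0, -22.1, 81], "turn": [0, 0, 0], "grip": 5},
  {"xyz": [0, -29.5, 108.1], "turn": [0, 0, 0], "grip": 5},
  {"xyz": [0, -37.9, 138.9], "turn": [0, 0, 0], "grip": 5},
  {"xyz": [0, -47.7, 174.9], "turn": [0, 0, 0], "grip": 5},
  {"xyz": [0, -57.5, 210.8], "turn": [0, 0, 0], "grip": 5},
  {"xyz": [0, -67.3, 246.8], "turn": [0, 0, 0], "grip": 5},
  {"xyz": [0, -77.1, 282.7], "turn": [0, 0, 0], "grip": 5},
])

```text
t: 13.62
tool_pos: [0.5015, 0.0021, 0.2994]
orientation: [1.001, 1.328, -1.001]
force: [0.2, -0.0, -6.4]
opening: 0.0113
```

>>> step_arm([
  {"xyz": [0, -9.8, 35.9], "turn": [0.003, 0, 0], "grip": 5},
  {"xyz": [0, -19.6, 71.9], "turn": [0.012, 0, 0], "grip": 5},
  {"xyz": [0, -29.4, 107.8], "turn": [0.03, 0, 0], "grip": 5},
  {"xyz": [0, -39.2, 143.8], "turn": [0.055, 0, 0], "grip": 5},
  {"xyz": [0, -47.6, 174.6], "turn": [0.085, 0, 0], "grip": 5},
  {"xyz": [0, -55, 201.6], "turn": [0.12, 0, 0], "grip": 5},
  {"xyz": [0, -61.3, 224.8], "turn": [0.155, 0, 0], "grip": 5},
  {"xyz": [0, -66.5, 244.1], "turn": [0.185, 0, 0], "grip": 5},
  {"xyz": [0, -70.7, 259.5], "turn": [0.21, 0, 0], "grip": 5},
  {"xyz": [0, -73.9, 271.1], "turn": [0.23, 0, 0], "grip": 5},
  {"xyz": [0, -76, 278.8], "turn": [0.241, 0, 0], "grip": 5},
  {"xyz": [0, -77.1, 282.8], "turn": [0.245, 0, 0], "grip": 5},
])

```text
t: 15.12
tool_pos: [0.5061, -0.2889, 0.2992]
orientation: [1.184, 1.226, -1.183]
force: [0.2, -0.8, -7.1]
opening: 0.0115
```

Run:
```python
from h import *
plan((.506,-.2888,.210),2)
snap('side','s6');snap('top','t6');snap('wrist','w6')
a=cv2.imread('pics/s6.png')[60:260,260:500];b=cv2.imread('pics/t6.png')[160:300,320:470];w=cv2.imread('pics/w6.png')[:290]
im=np.zeros((600,800,3),np.uint8);im[:290,:560]=w;im[295:595,:360]=cv2.resize(a,(360,300));im[295:575,400:700]=cv2.resize(b,(300,280));cv2.imwrite('pics/c6.png',im)
```

```text
q [-0.607  0.086  1.543  0.     1.513 -0.642] t 15.12 gp [ 0.5061 -0.2889  0.2342] jaw 2.0 tilt [-0.0001 -0.0002] F [ 0.2  -0.84 -7.09] op 11.5
xyz mm [24.2 -0.1 -0.1] turn [ 0.0001 -0.0002  0.0001]
```

View pics/c6.png

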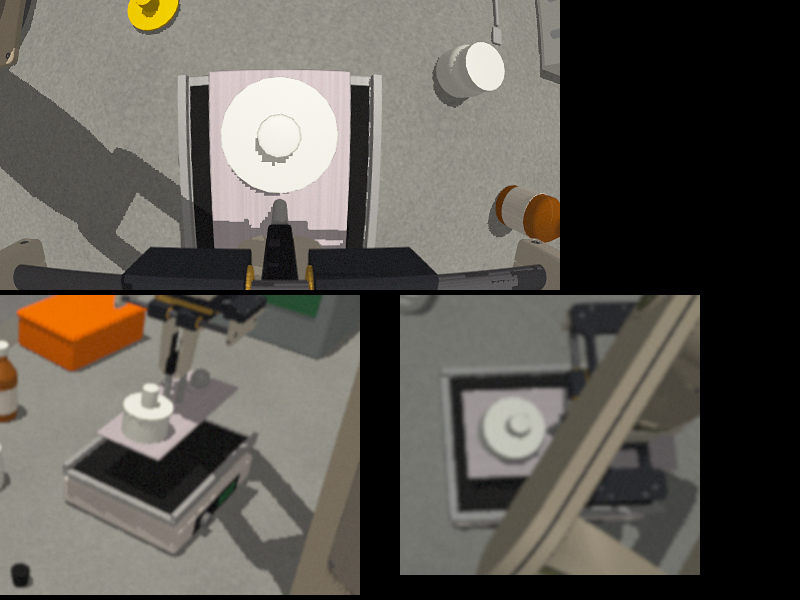

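The lid is on, the ball is in its pocket, and the tray sits between the lips. In the wrist part of the picture the lip ends are at (178,75) and (381,75) and the tray corners at (209,71) and (350,71). I'll check these against the model.

Run:
```python
from h import *
p,_=load('w6')
S=np.array([.5064,-.2988,0]);y=np.radians(2);X=np.array([np.cos(y),np.sin(y),0]);Y=np.array([-np.sin(y),np.cos(y),0])
P=lambda c,x,yy,z:np.round(proj(p,c+X*x+Y*yy+[0,0,z],1),1).tolist()
print('lip ends pred',P(S,-.095,.13,.084),P(S,.095,.13,.084),'obs 178,75 / 381,75')
G=np.array([.5061,-.2889,.2342-.0844])-.0106*Y
print('tray corners pred level',P(G,-.05,.12,.004),P(G,.05,.12,.004),'obs 209,71/350,71')
for t in(-2,2):
  t=np.radians(t);H=G+[0,0,.084];Yt=np.array([0,np.cos(t),np.sin(t)]);Zt=np.array([0,-np.sin(t),np.cos(t)])
  print(np.degrees(t),np.round(proj(p,H+.12*Yt-.08*Zt-.05*X-np.array([.12*np.sin(y),0,0]),1),1))
for q in((178,75),(381,75)):print(np.round(atz(p,q,.084,1),4))
s=telemetry.read_state();print(s['wrist_torque'])
a=cv2.imread('pics/w6.png')[40:240,165:395];cv2.imwrite('pics/c7.png',cv2.resize(a,(690,600),interpolation=cv2.INTER_CUBIC))
```

```text
lip ends pred [177.8, 75.5] [381.2, 75.7] obs 178,75 / 381,75
tray corners pred level [208.5, 70.8] [350.6, 70.9] obs 209,71/350,71
-2.0 [209.6  75.5]
2.0 [207.4  65.9]
[ 0.4071 -0.1717  0.084 ]
[ 0.5966 -0.1649  0.084 ]
[-0.03197732 -0.0459255  -0.05645332]
```

View pics/c7.png

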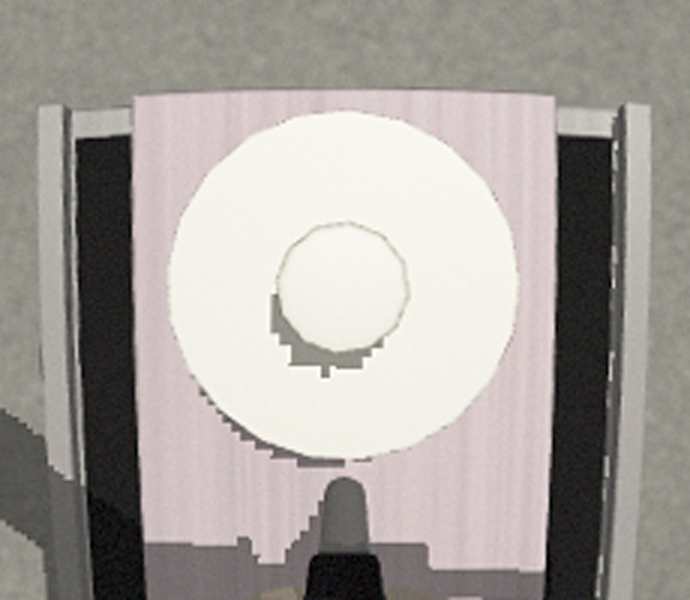

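The model matches the picture to under a pixel, so the tray is level and centred. I'll lower it gently by 24 mm and let it settle.

>>> step_arm([
  {"xyz": [1, 0, 0], "turn": [0, 0, 0], "grip": 5},
  {"xyz": [4, 0, 0], "turn": [0, 0, 0], "grip": 5},
  {"xyz": [8, 0, 0], "turn": [0, 0, 0], "grip": 5},
  {"xyz": [13, 0, 0], "turn": [0, 0, 0], "grip": 5},
  {"xyz": [18, 0, 0], "turn": [0, 0, 0], "grip": 5},
  {"xyz": [21.5, 0, 0], "turn": [0, 0, 0], "grip": 5},
  {"xyz": [23.5, 0, 0], "turn": [0, 0, 0], "grip": 5},
  {"xyz": [24, 0, 0], "turn": [0, 0, 0], "grip": 5},
  {"xyz": [24, 0, 0], "turn": [0, 0, 0], "grip": 5},
  {"xyz": [24, 0, 0], "turn": [0, 0, 0], "grip": 5},
  {"xyz": [24, 0, 0], "turn": [0, 0, 0], "grip": 5},
  {"xyz": [24, 0, 0], "turn": [0, 0, 0], "grip": 5},
])

```text
t: 16.77
tool_pos: [0.5061, -0.2887, 0.2753]
orientation: [1.183, 1.225, -1.183]
force: [-0.0, -0.5, -6.4]
opening: 0.0116
```

Run:
```python
from h import *
plan((.506,-.2888,.210),2);print(np.abs(telemetry.read_state()['dq']).max())
snap('side','s8')
a=cv2.imread('pics/s8.png')[60:260,260:500];cv2.imwrite('pics/c8.png',cv2.resize(a,(720,600),interpolation=cv2.INTER_CUBIC))
```

```text
q [-0.606  0.097  1.574 -0.     1.47  -0.641] t 16.77 gp [ 0.5061 -0.2887  0.2103] jaw 2.0 tilt [0.0001 0.0001] F [-0.04 -0.54 -6.38] op 11.6
xyz mm [ 0.3 -0.1  0.1] turn [ 0.0001  0.0001 -0.0001]
0.0016405091960392118
```

View pics/c8.png

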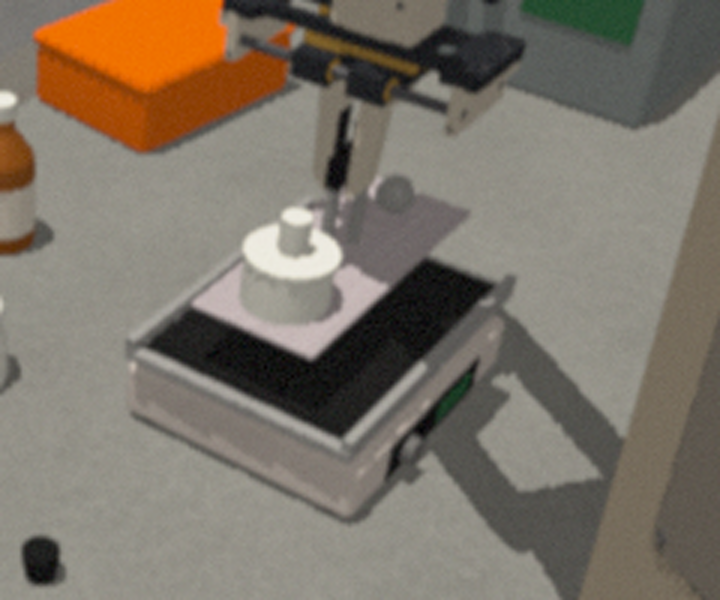

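The tray hovers level over the platform, with the lid on at (293,248) and the ball in its pocket at (396,192). Handing in.

```bash
python3 -c "
from plant import robot
print(robot.close_job())"
```

```text
the job is handed in; nothing more can be done
None
```

I put the larger white lid fully down on the tray's jar and let go. I then gripped the tray by its bar handle, about 10 mm towards the jar, and carried it level to the shaker. I handed in at about 17 s with the tray still held there.

- **Position:** the tray is about 50 mm above the mat, centred to within about 1–2 mm by my estimate, and lined up with the shaker's 2.0° yaw. It was still, and the wrist force was only the load's weight (6.4 N), so it is touching nothing.
- **Level:** just before the last 24 mm of lowering, the tray's corners and the shaker's lip ends were within 1 pixel of where the model put them. That makes the tray level to about 0.3° along its length.
- **Lid and ball:** the final side picture shows the lid seated and the ball in its pocket.
- **Disagreements:** estimates of the shaker centre and the tray's yaw differed by a few mm and about 1°. I used the later ones, taken closer or fitted. No check failed.

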